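Third hand for a mug hook

TASK

The oak mug hook is locked by its quarter-turn foot in the white pegboard tile: turn it clockwise until its flat back is parallel to the red line, lift it out, and hold it upright with its flat back square against the white sprung fence, its pilot mark over the hole in the fence. Push gently and steadily with about 8 newtons (red pointers in the green band) and finish while still holding it there off the dresser top, so that I can drive the screw from behind. Leave the kettle, jar, saucer, mug, screwdriver and screw tray where they are.

Things in the scene. Friction and masses are not known exactly. Their poses are not given: they have to be found in the camera images.
- hook_center (a point): The mug hook: upright oak block 34 mm (own x) by 40 mm (own y) by 70 mm high (own z, up); this point is the block's centre. Own +x looks out of its flat back, the face to be pressed. From the -x face a brass hook sticks out 30 mm, 10 to 36 mm above the block's underside. Grip it by the two plain faces 40 mm apart (own +y, -y), near the top.
- hook_pilot (a point): The pilot mark on the middle of the block's flat back: 17 mm along own +x from the block's axis and 25 mm above the block's underside (10 mm below its centre). Axes as hook_center.
- hook: The mug hook; origin at the centre of the block's underside, axes as hook_center. Below, on its axis, hangs the quarter-turn foot: a 9 mm shank, then a crosspiece 30 mm long along own y, 8 mm wide; the foot ends 13 mm below the block. Starts locked: own y is turned 0.75 to 1.15 rad counter-clockwise, seen from above, from the tile's red line. Mass 0.11 to 0.18 kg.
- tile: White tile 120 x 120 x 20 mm, fixed; origin at its underside's centre. Slot 38 x 15 mm at its centre along tile x (red line). The hook stands on it; turn the block clockwise from above till block y is along tile x (block +x then along tile +y; pins stop it about 0.08 rad past). Within 0.15 rad of that it lifts straight out, clear after 13 mm; otherwise the foot is caught.
- fence_hole (a point): Centre of the 24 mm dark hole in the face of the white sprung fence plate, 65 mm above the dresser top; moves with the plate. Plate 130 mm wide (own y), 10 mm thick, from 20 to 85 mm above the dresser top. Own +x points into the fence (the way to push), z up. Nothing lies in front of the face.
- fence (a joint): How far the fence plate is pushed in, m: 0 at rest, end stop at 0.026. Slides along own +x against a spring of 600 N/m (8 N is 13 mm), returns by itself. A red pointer at each end runs over a white scale on the jig; in its green band from about 5 to 12 N (8.5 to 20 mm).
- jig: Wooden screwing jig carrying the fence, fixed. Origin on the dresser top below the hole of the fence at rest, axes as fence_hole. Lies wholly behind the fence face: base 180 mm wide, 12 mm high, from 10 to 135 mm behind it; back wall 77 mm high from 90 mm behind.
- kettle: Bystander, to be left alone: chrome kettle 160 mm wide, 230 mm high with its handle. Origin at its underside.
- jar: Bystander, to be left alone: swing-top glass jar 96 mm wide, 136 mm high. Origin at its underside.
- saucer: Bystander, to be left alone: stoneware saucer 150 mm wide, 20 mm high. Origin at its underside.
- mug: Bystander, to be left alone: blue enamel mug 82 mm wide, 80 mm high. Origin at its underside.
- screwdriver: Bystander, to be left alone: screwdriver lying flat on the dresser, about 200 mm long.
- screwtray: Bystander, to be left alone: grey open tray 90 x 130 x 25 mm with brass screws. Origin at its underside.
Not all that is in view belongs to the job. What is shaped like the jig but purple is not meant. Several things look just like the tile: the one meant starts farthest to the robot's right.

How it is judged:
By the outcome, as a careful person would: the job done as asked, in the order asked, and still so for the second after the job is handed in, while the arm keeps its last pose, push and grip.
It also fails if it takes over 45 s, if anything falls off the work surface, if the arm or the gripper's body presses on something with over 40 N, if the wrist force passes 120 N, or if a joint passes its speed limit or range.

ROBOT

A 7-joint arm with a two-finger parallel gripper is mounted at the origin on the work surface. World frame = base frame: x ahead of the robot, y to its left, z up, the work surface at z = 0. Lengths are in m, angles in rad, forces in N, time in s.
With the tool pointing down it reaches from about 0.4 to 0.85 m from the base axis. Payload 4.5 kg.
Tool frame: the origin (TCP) lies between the finger pads; the fingertips stand 19 mm ahead of it and the grasp point (between the pads) is the TCP (r.tips_ahead is the distance from the TCP to the fingertips, in m); z points along the fingers, y is the line along which they close (so a half turn about z gives the same grasp; the last joint's range is limited). The gripper opens to 88 mm and grips with 3 to 60 N. Pads are 18 mm wide; open, the fingers measure 123 mm over their backs; the gripper's body (75 mm by 187 mm) begins 45 mm behind the grasp point.
Start: joints at [1.298, 0.689, -0.195, 1.565, 0.157, 0.902, -0.215], TCP at [0.189, -0.596, 0.258] pointing down, gripper open.
Joint ranges: [-3.01, 3.01], [-0.46, 2.08], [-1.47, 1.51], [0.13, 2.56], [-1, 4.14], [0.04, 2.09], [-2.66, 2.66]. Speed limits (rad/s): [2.57, 2.57, 3.14, 3.14, 3.14, 3.14, 3.14].

INTERFACE

Orientations are given as a unit quaternion [x, y, z, w].
In Python, from plant import r, cams, models gives the robot as it stands. The module is installed in compiled form; this text tells all that it offers.
- The arm moves only by the tool jog_arm, never from a script. Its arguments are lists of equal length, an entry for each row: "turn": the turn, a rotation vector about the tool's x, y, z in rad, a list of three; "translation": the shift along the tool's x, y, z in m, a list of three; "grip": the closure, from 0 (fully open) to 1 (shut). In form: {"turn": [[ax, ay, az], ...], "translation": [[tx, ty, tz], ...], "grip": [grip, ...]}. A call has 1 to 20 rows; each row is the pose to reach, as a shift and turn from the pose commanded when the call began, along the tool's axes at that moment; what a row does not reach only later rows make up. A row lasts 1/8 s, in which the tool goes at most 62.5 mm and 10.7 degrees, less where a joint would pass 70% of its speed; a pose out of reach is approached as far as the arm can. A call with a gripper value outside its range is refused whole. The fingers move at their own pace and stop on an object; "force" is the grip in N (left out, the last holds). Time passes only in rows, so rows that repeat a pose let the fingers close. It gives the time, the measured TCP pose, the force, the opening and the grip force at its end, in the units of the state.
- r.get_state(): the state, without advancing time (a new reading comes with each control period).
- cams.snapshot(name): name is "side" or "top"; returns the picture (420x560x3 uint8, red, green, blue); there is no depth.
- cams.camera_params(name): a dict with "fx", "fy", "cx", "cy" (pixels), "k1" (the pictures are not rectified: a ray, as slopes to the right and down, at radius r is drawn at 1 + k1 r^2 times it, then the intrinsics apply), "eye" and "orientation" of the camera in the world. Camera axes: x right, y up, looking along -z (the intrinsics and any distortion apply to the point x, -y, -z); pixel columns grow to the right and rows downward; lengths in m; the calibration is good to about 2 mm. A picture is of the moment at which its call begins. camera_params takes no time and is no camera call.
- r.finish_job(): hands the job in; it is judged then, once.
Trained networks look in the newest picture that a camera, given by its name, has taken for a name from the list of things; names that differ only in an ending like _2 or _b are one class to them, and where a whole thing is asked for, a point or a joint stands for the part that bears it (a point fixed in the world has none). Each returns a list of dicts, best first, with "p" (0 to 1); they miss things now and then, are a little off and sometimes report something else, mostly with a low value. They report only what shows in the picture. A call takes as long as a camera call. They do not tell look-alikes from the thing itself.
- models.find_in(camera, name): "position" ([x, y, z] in m, in world coordinates, good to about 4 mm: the middle of the surface that is visible of it).
- models.masks_of(camera, name): "pixels" (420x560 bool, what is visible of it).
- models.place_of(camera, name): "position" ([x, y, z] in m, in world coordinates, good to about 4 mm: a listed point, or the origin of a listed thing).
The state is a dict: "clock": time; "q": joint angles; "qd": joint speeds; "joint_torque": joint torques, N m; "tool_pos": TCP position; "eef_rot": TCP orientation; "contact_force": force on the tool from outside, world axes, zero at the start; "moment": the same for the moment, N m; "opening": opening from 0.0 (shut) to 1.0 (fully open); "finger_force": force on a finger pad.
Only numpy, scipy, OpenCV 4.12 (cv2) and the standard library are available. Lean on these libraries where they do the work, as an engineer would, in place of code of your own. Each camera call takes 0.05 s, during which the arm holds its last target. There are 200 camera calls.

## Working session

There is one attempt and no reset: what is moved stays moved. The work goes in short steps, Python scripts to look and compute and a tool call to move; the robot and the scene stay as the last step left them, time stands still between calls to the robot, and variables do not carry over. Pictures are saved under pics/ and viewed, at most 10 in all, crops included, and the job is handed in when it is done.

Besides the shell and the picture viewer there is one more tool, called after ">>>" by a JSON object that holds its "method" and its "body", one argument or row to a line. jog_arm: Moves the arm, as the interface text tells. Its arguments: {"type":"object","properties":{"turn":{"type":"array"},"translation":{"type":"array"},"grip":{"type":"array"},"force":{"type":"number"}},"required":["turn","translation","grip"]}

```bash
mkdir -p pics; cat > h.py <<'E'
import numpy as np, cv2
from scipy.spatial.transform import Rotation as R
from plant import r, cams, models
def snap(c,f=None):
    im=cams.snapshot(c)
    if f: cv2.imwrite('pics/'+f,im[:,:,::-1])
    return im
def ray(c,uv):
    p=cams.camera_params(c); d=np.array([(uv[0]-p['cx'])/p['fx'],(uv[1]-p['cy'])/p['fy']])
    u=d.copy()
    for _ in range(20): u=d/(1+p['k1']*(u@u))
    v=R.from_quat(p['orientation']).apply([u[0],-u[1],-1]); return np.array(p['eye']),v/np.linalg.norm(v)
def atz(c,uv,z):
    e,v=ray(c,uv); return e+v*(z-e[2])/v[2]
def tri(a,ua,b,ub):
    e1,v1=ray(a,ua); e2,v2=ray(b,ub)
    s=np.linalg.lstsq(np.c_[v1,-v2],e2-e1,rcond=None)[0]
    p,q=e1+s[0]*v1,e2+s[1]*v2; return (p+q)/2,np.linalg.norm(p-q)
def proj(c,X):
    p=cams.camera_params(c); x=R.from_quat(p['orientation']).inv().apply(np.array(X)-p['eye'])
    u=np.array([x[0],-x[1]])/-x[2]; u=u*(1+p['k1']*(u@u)); return np.array([u[0]*p['fx']+p['cx'],u[1]*p['fy']+p['cy']])
E
python3 - <<'E'
from h import *
np.set_printoptions(precision=4,suppress=True)
a=snap('side'); b=snap('top')
for n,i in(('side',a),('top',b)):
    cv2.imwrite(f'pics/{n}0.png',i[:,:,::-1]); p=cams.camera_params(n); print(n,p)
for n in ['hook','hook_center','hook_pilot','tile','fence_hole','jig','kettle','jar','saucer','mug','screwdriver','screwtray']:
    for c in('side','top'):
        print(n,c,[(np.round(d['position'],3).tolist(),round(d['p'],2)) for d in models.place_of(c,n)] if n!='fence' else '')
print(r.get_state())
E
```

```text
side {'fx': 488.5563726902061, 'fy': 488.5563726902061, 'cx': 283.7280704107625, 'cy': 214.93799854524525, 'k1': -0.06638568777430048, 'eye': array([ 0.343 , -1.4486,  0.9282]), 'orientation': array([ 0.5034, -0.0395, -0.0503,  0.8617])}
top {'fx': 459.2677742041925, 'fy': 459.2677742041925, 'cx': 280.95888377066376, 'cy': 212.51410358874878, 'k1': -0.010207843282112286, 'eye': array([0.3732, 0.0845, 1.5032]), 'orientation': array([-0.0374,  0.0497,  0.7105, -0.7009])}
hook side [([0.51, -0.156, 0.02], 0.78)]
hook top [([0.505, -0.159, 0.019], 0.58)]
hook_center side [([0.505, -0.155, 0.054], 0.68)]
hook_center top [([0.509, -0.158, 0.053], 0.52), ([0.412, 0.631, -0.001], 0.52)]
hook_pilot side [([0.494, -0.144, 0.043], 0.77)]
hook_pilot top [([0.493, -0.153, 0.049], 0.56)]
tile side [([0.509, -0.156, -0.002], 0.81)]
tile top [([0.504, -0.155, -0.002], 0.89), ([0.576, 0.056, -0.003], 0.6)]
fence_hole side [([0.486, 0.227, 0.064], 0.68), ([0.32, -0.013, 0.063], 0.59)]
fence_hole top [([0.32, -0.011, 0.063], 0.73), ([0.494, 0.23, 0.061], 0.58)]
jig side [([0.32, -0.012, 0.0], 0.73), ([
[... 572 characters left out ...]
4)]
screwdriver top [([0.76, 0.175, 0.001], 0.74)]
screwtray side [([0.457, -0.44, -0.002], 0.83), ([0.755, 0.007, 0.001], 0.61)]
screwtray top [([0.456, -0.435, 0.001], 0.56)]
{'clock': 1.3, 'q': array([ 1.2978,  0.6891, -0.1946,  1.5653,  0.1573,  0.9025, -0.2151]), 'qd': array([-0.0018,  0.0006, -0.0003,  0.0007, -0.0005, -0.0002, -0.0009]), 'joint_torque': array([  0.0007, -52.7488,  -1.2669, -15.3742,  -0.0519,  -0.0007,
         0.    ]), 'tool_pos': array([ 0.1888, -0.5958,  0.2577]), 'eef_rot': array([ 0.9883,  0.1528, -0.    ,  0.    ]), 'contact_force': array([1.1718, 0.0924, 0.5092]), 'moment': array([-0.0181,  0.0691, -0.0144]), 'finger_force': 0.0, 'opening': 0.9978112370769495}
```

View pics/side0.png

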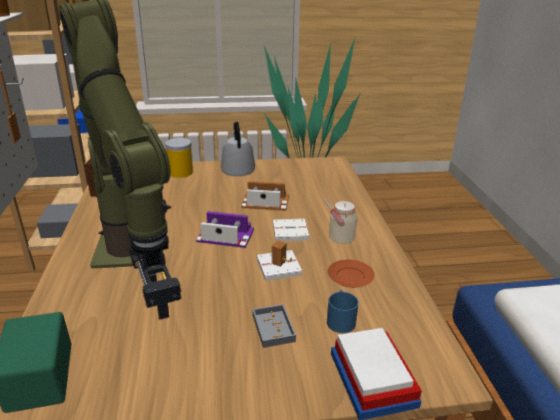

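View pics/top0.png

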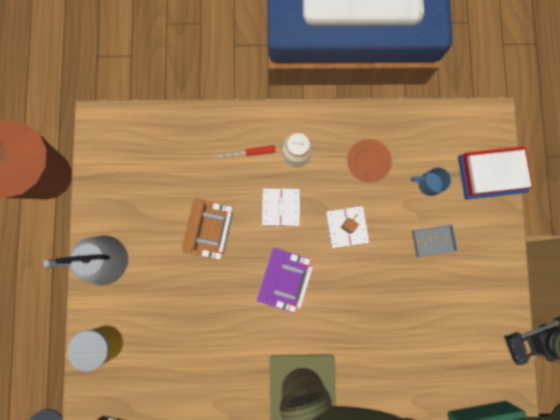

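Side view: the hook stands on a tile at (279,257), with an empty look-alike tile at (291,229). The oak jig is at (266,195) and the purple one at (226,230). Top view shows the same: hook tile (347,227), other tile (281,207), oak jig (210,230), purple jig (285,280). I choose the rightmost tile (lowest y), which carries the hook, and the oak jig. Next is one close crop to check.

```bash
python3 - <<'E'
import cv2,numpy as np
t=cv2.imread('pics/top0.png');s=cv2.imread('pics/side0.png')
f=lambda i,x,y,w,h:cv2.resize(i[y:y+h,x:x+w],(400,300),interpolation=cv2.INTER_CUBIC)
cv2.imwrite('pics/crop0.png',np.vstack([np.hstack([f(t,318,200,60,45),f(t,170,190,80,60+0)]),np.hstack([f(s,249,232,60,45),f(s,232,171,68,51)])]))
E
```

```text
(no output)
```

View pics/crop0.png

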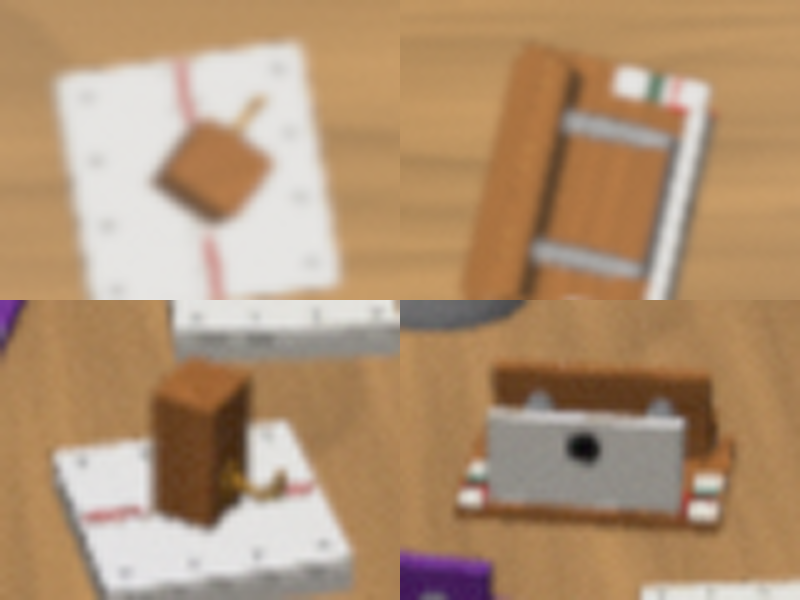

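```bash
cat > fit.py <<'E'
from h import *
from scipy.optimize import minimize
S=4
def best(c,n,xy):
    out=[]
    for d in models.masks_of(c,n):
        m=d['pixels']; v,u=np.nonzero(m); w=atz(c,(u.mean(),v.mean()),.04)[:2]
        out.append((np.hypot(*(w-xy)),m.sum(),d['p'],m))
    out=[o for o in out if o[0]<.06]; return max(out,key=lambda o:o[2]) if out else None
def boxpts(b):
    x0,x1,y0,y1,z0,z1=b
    return np.array([[x,y,z] for x in(x0,x1) for y in(y0,y1) for z in(z0,z1)])
def sil(c,boxes,p,base):
    m=np.zeros((420*S,560*S),np.uint8); Rz=R.from_euler('z',p[2])
    for b in boxes:
        P=Rz.apply(boxpts(b))+[p[0],p[1],p[3] if len(p)>3 else base]
        q=np.array([proj(c,X) for X in P])
        cv2.fillConvexPoly(m,cv2.convexHull(np.round((q+.5)*S-.5).astype(np.int32)),1)
    return cv2.resize(m.astype(np.float32),(560,420),interpolation=cv2.INTER_AREA)
def fit(ms,boxes,p0,base=0):
    def cost(p):
        s=0
        for c,m in ms.items():
            a=sil(c,boxes,p,base); s+=np.abs(a-m).sum()/m.sum()
        return s
    n=len(p0); st=np.array([.008,.008,.2,.01])[:n]; bestr=None
    for k in range(2):
        sx=np.vstack([p0]+[np.array(p0)+st[i]*np.eye(n)[i]*(1 if k==0 else -1) for i in range(n)])
        o=minimize(cost,p0,method='Nelder-Mead',options=dict(initial_simplex=sx,xatol=1e-4,fatol=1e-4,maxiter=200))
        if bestr is None or o.fun<bestr.fun: bestr=o
        p0=bestr.x
    return bestr
HOOK=[(-.017,.017,-.02,.02,0,.07),(-.047,-.017,-.003,.003,.010,.02),(-.047,-.041,-.003,.003,.010,.036)]
E
python3 - <<'E'
from fit import *
np.set_printoptions(precision=4,suppress=True)
im={c:cv2.imread(f'pics/{c}0.png') for c in('top','side')}
ms={}
for n,xy in(('hook',(.507,-.157)),('tile',(.507,-.157)),('fence',(.49,.229)),('jig',(.49,.229))):
    for c in('top','side'):
        b=best(c,n,np.array(xy)); print(n,c,b and (b[1],b[2],np.round(b[0],3)))
        if b: ms[n,c]=b[3]
np.save('ms.npy',ms,allow_pickle=True)
if ('hook','top') in ms and ('hook','side') in ms:
    o=fit({c:ms['hook',c].astype(float) for c in('top','side')},HOOK,[.507,-.157,2.3,.02]); print('hook',o.x,o.fun)
# tile by silhouette incl. hook union, and red line
c='top'
t=(ms['tile',c]|ms['hook',c]).astype(float)
print('tile',[ (lambda o:(o.x,o.fun))(fit({c:t},[(-.06,.06,-.06,.06,0,.02)],[.506,-.156,a])) for a in(.1,-.1)])
for c in('top','side'):
    I=im[c].astype(int); red=(I[:,:,2]-np.maximum(I[:,:,1],I[:,:,0])>25)&(I[:,:,0]>90)&cv2.dilate(ms['tile',c].astype(np.uint8),np.ones((3,3))).astype(bool)
    v,u=np.nonzero(red); W=np.array([atz(c,q,.02)[:2] for q in zip(u,v)])
    l=cv2.fitLine(W.astype(np.float32),cv2.DIST_HUBER,0,1e-4,1e-4).ravel(); print('red',c,len(u),l,np.arctan2(l[1],l[0]),W.min(0),W.max(0))
E
```

```text
hook top (np.int64(203), 0.68, np.float64(0.003))
hook side (np.int64(378), 0.65, np.float64(0.02))
tile top (np.int64(1248), 0.94, np.float64(0.006))
tile side (np.int64(822), 0.66, np.float64(0.052))
fence top (np.int64(305), 0.69, np.float64(0.012))
fence side (np.int64(479), 0.7, np.float64(0.033))
jig top None
jig side (np.int64(1182), 0.78, np.float64(0.054))Traceback (most recent call last):
  File "<stdin>", line 11, in <module>
  File "fit.py", line 29, in fit
    o=minimize(cost,p0,method='Nelder-Mead',options=dict(initial_simplex=sx,xatol=1e-4,fatol=1e-4,maxiter=200))
    res = _minimize_neldermead(fun, x0, args, callback, bounds=bounds,
                               **options)
    fxcc = func(xcc)
    fx = function(np.copy(x), *(wrapper_args + args))
  File "fit.py", line 24, in cost
    a=sil(c,boxes,p,base); s+=np.abs(a-m).sum()/m.sum()
  File "fit.py", line 17, in sil
    q=np.array([proj(c,X) for X in P])
                ~~~~^^^^^
  File "h.py", line 20, in proj
    p=cams.camera_params(c); x=R.from_quat(p['orientation']).inv().apply(np.array(X)-p['eye'])
ValueError: time passes only in moves, steps and waits
```

```bash
sed -i "s/^def snap/_P={c:cams.camera_params(c) for c in('side','top')}\ndef snap/; s/p=cams.camera_params(c);/p=_P[c];/" h.py
python3 - <<'E'
from fit import *
np.set_printoptions(precision=4,suppress=True)
im={c:cv2.imread(f'pics/{c}0.png') for c in('top','side')}
ms={}
for n,xy in(('hook',(.507,-.157)),('tile',(.507,-.157)),('fence',(.49,.229))):
    for c in('top','side'):
        b=best(c,n,np.array(xy)); print(n,c,b and (b[1],b[2],np.round(b[0],3)))
        if b: ms[n,c]=b[3]
np.save('ms.npy',ms,allow_pickle=True)
for a in (2.3,2.6): 
  o=fit({c:ms['hook',c].astype(float) for c in('top','side')},HOOK,[.507,-.157,a,.02]); print('hook',o.x,o.fun)
PL=[(0,.01,-.065,.065,.02,.085)]
for c in (('top','side'),('side',)):
  o=fit({k:ms['fence',k].astype(float) for k in c},PL,[.49,.229,1.3,0.]); print('fence',o.x,o.fun)
t=(ms['tile','top']|ms['hook','top']).astype(float)
print('tile',[ (lambda o:(o.x,o.fun))(fit({'top':t},[(-.06,.06,-.06,.06,0,.02)],[.506,-.156,a])) for a in(.1,-.1)])
for c in('top','side'):
    I=im[c].astype(int); red=(I[:,:,2]-np.maximum(I[:,:,1],I[:,:,0])>25)&(I[:,:,0]>90)&cv2.dilate(ms['tile',c].astype(np.uint8),np.ones((3,3))).astype(bool)
    v,u=np.nonzero(red); W=np.array([atz(c,q,.02)[:2] for q in zip(u,v)])
    if len(W)>4:
      l=cv2.fitLine(W.astype(np.float32),cv2.DIST_HUBER,0,1e-4,1e-4).ravel(); print('red',c,len(u),l,np.arctan2(l[1],l[0]),W.min(0),W.max(0))
# fence top corners check
for c in('top','side'):
    m=ms['fence',c]; v,u=np.nonzero(m); print(c,u.min(),u.max(),v.min(),v.max())
o=np.vstack([np.hstack([cv2.resize(np.where(ms[n,c][...,None],im[c],im[c]//3)[s],(266,266),interpolation=cv2.INTER_NEAREST) for n,s in (('hook',np.s_[195:265,240+70*(c=='top'):310+70*(c=='top')]),('tile',np.s_[195:265,240+70*(c=='top'):310+70*(c=='top')]),('fence',np.s_[195:265,175:245] if c=='top' else np.s_[160:230,230:300]))]) for c in('top','side')])
cv2.imwrite('pics/masks.png',o)
E
```

```text
hook top (np.int64(203), 0.68, np.float64(0.003))
hook side (np.int64(378), 0.65, np.float64(0.02))
tile top (np.int64(1248), 0.94, np.float64(0.006))
tile side (np.int64(822), 0.66, np.float64(0.052))
fence top (np.int64(305), 0.69, np.float64(0.012))
fence side (np.int64(479), 0.7, np.float64(0.033))
hook [ 0.5063 -0.1551  2.5296  0.0196] 0.3065533205619413
hook [ 0.5062 -0.1552  2.5333  0.0199] 0.30426131180441524
fence [0.4933 0.2309 1.351  0.0007] 0.41737225777747355
fence [ 0.4924  0.234   1.3285 -0.0006] 0.13739561586638832
tile [(array([ 0.5089, -0.1569,  0.1335]), np.float64(0.0333861874559549)), (array([ 0.5086, -0.1568,  0.1339]), np.float64(0.03272551092318534))]
red top 214 [ 0.9329  0.3602  0.5045 -0.1595] 0.36849236 [ 0.4389 -0.2274] [ 0.5752 -0.0857]
red side 124 [ 0.4222 -0.9065  0.4943 -0.1846] -1.1348917 [ 0.4358 -0.2497] [ 0.5766 -0.0827]
top 218 232 211 252
side 247 280 189 206
```

View pics/masks.png

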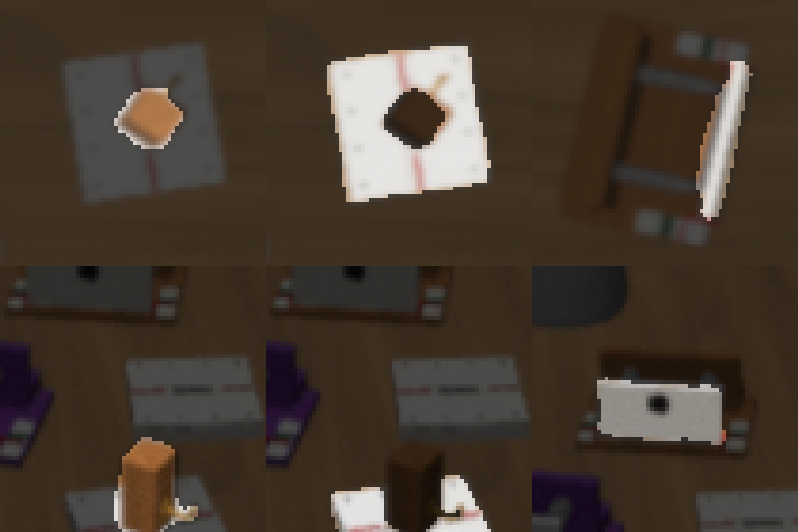

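The masks show the right hook, tile and fence, though they are a bit loose at the edges. I'll refine the hook and fence yaw with colour-based silhouettes.

```bash
cat >> h.py <<'E'
def go(tgt,t):
    s=r.get_state(); Rc=R.from_quat(s['eef_rot']); Rt=R.from_matrix(np.array([[np.cos(t),np.sin(t),0],[np.sin(t),-np.cos(t),0],[0,0,-1]]))
    print('trans',np.round(Rc.inv().apply(np.array(tgt)-s['tool_pos']),4),'turn',np.round((Rc.inv()*Rt).as_rotvec(),4))
E
python3 - <<'E'
from fit import *
np.set_printoptions(precision=4,suppress=True)
im={c:cv2.imread(f'pics/{c}0.png').astype(float) for c in('top','side')}
ms=np.load('ms.npy',allow_pickle=True).item()
d=lambda m,k:cv2.dilate(m.astype(np.uint8),np.ones((k,k)))
# hook: saturation on white tile (block only, brass dropped by fit)
sat={c:np.clip(((im[c].max(2)-im[c].min(2))/np.maximum(im[c].max(2),1)-.15)/.4,0,1) for c in im}
hm={c:sat[c]*d(ms['hook',c],3) for c in im}
for cs in (('top',),('top','side')):
    o=fit({c:hm[c] for c in cs},HOOK[:1] if cs==('top',) else HOOK,[.508,-.157,2.5],.02); print('hook',cs,o.x,o.fun)
wh={c:(1-np.clip(((im[c].max(2)-im[c].min(2))/np.maximum(im[c].max(2),1)-.1)/.25,0,1))*d(ms['fence',c],3)*(im[c].max(2)>70) for c in im}
k=wh['side'].copy(); k=cv2.morphologyEx((k>.5).astype(np.uint8),cv2.MORPH_CLOSE,np.ones((9,9))); wh['side']=np.maximum(wh['side'],k*d(ms['fence','side'],1))
PL=[(0,.01,-.065,.065,.02,.085)]
for cs in (('top',),('side',),('top','side')):
    o=fit({c:wh[c] for c in cs},PL,[.491,.229,1.34],0.); print('fence',cs,o.x,o.fun)
    for c in cs: cv2.imwrite(f'pics/f_{c}.png',np.hstack([wh[c],sil(c,PL,o.x,0)])*255)
# hole from dark pixels in side view, hook & hole heights from two views
g=im['side'].max(2); m=d(ms['fence','side'],1)*(g<70); v,u=np.nonzero(m); uv=(u.mean(),v.mean()); print('hole px',uv,len(u),'at z.065',atz('side',uv,.065))
# two-view height of hook top-centre and tile: triangulate networks' projections
for n,xy in(('hook_center',(.507,-.157)),('fence_hole',(.49,.23))):
    P={c:min((q['position'] for q in models.place_of(c,n)),key=lambda p:np.hypot(p[0]-xy[0],p[1]-xy[1])) for c in im}
    print(n,P,tri('top',proj('top',P['top']),'side',proj('side',P['side'])))
go([.508,-.157,.2],2.53)
E
```

```text
hook ('top',) [ 0.5109 -0.1604  2.2686] 0.42066976883357404
hook ('top', 'side') [ 0.5067 -0.1545  2.424 ] 0.8161879819681082
fence ('top',) [0.4954 0.2315 1.3421] 0.1545896849614669
fence ('side',) [0.4908 0.2347 1.3564] 0.05604384934984464
fence ('top', 'side') [0.4934 0.232  1.3488] 0.24684097052165466
hole px (np.float64(262.88235294117646), np.float64(195.58823529411765)) 17 at z.065 [0.4911 0.2314 0.065 ]
hook_center {'top': [0.5092, -0.1576, 0.0527], 'side': [0.5053, -0.1554, 0.0537]} (array([ 0.507 , -0.1571,  0.055 ]), np.float64(0.003893072003746328))
fence_hole {'top': [0.4937, 0.2298, 0.0609], 'side': [0.4861, 0.2269, 0.0635]} (array([0.49  , 0.2298, 0.0622]), np.float64(0.007235359447851411))
trans [ 0.4368 -0.3219  0.0578] turn [ 0.0001  0.0001 -2.2232][ WARN:0@1.984] global loadsave.cpp:1063 imwrite_ Unsupported depth image for selected encoder is fallbacked to CV_8U.
```

```bash
python3 - <<'E'
from fit import *
np.set_printoptions(precision=4,suppress=True)
im=cv2.imread('pics/top0.png')
t=atz('top',(318+262/6.667-.5,200+98/6.667-.5),.05)
for z in(.035,.05,.056):
    t=atz('top',(318+262/6.667-.5,200+98/6.667-.5),z); print('tip',t,np.arctan2(t[1]+.157,t[0]-.508)+np.pi,np.hypot(t[1]+.157,t[0]-.508))
big=cv2.resize(im[200:245,318:378],None,fx=8,fy=8,interpolation=cv2.INTER_CUBIC).astype(float)
s=(big.max(2)-big.min(2))/big.max(2)
for th in(120,135,150,165):
    m=((s>.4)&(big[:,:,2]>th)).astype(np.uint8)
    m=cv2.morphologyEx(m,cv2.MORPH_OPEN,np.ones((17,17)))
    c=max(cv2.findContours(m,0,2)[0],key=cv2.contourArea)[:,0]
    W=np.array([atz('top',((x+.5)/8-.5+318,(y+.5)/8-.5+200),.09)[:2] for x,y in c]).astype(np.float32)
    q=cv2.minAreaRect(W*1000); print(th,q, np.radians(q[2]))
E
```

```text
tip [ 0.5463 -0.1874  0.035 ] 2.4708575068626013 0.04883970784762997
tip [ 0.5445 -0.1846  0.05  ] 2.494400536422652 0.04574121019501556
tip [ 0.5438 -0.1835  0.056 ] 2.504733128954134 0.04450960095859191
120 ((516.2864379882812, -148.09970092773438), (188.85792541503906, 140.078857421875), 89.19937133789062) 1.5568227205552507
135 ((516.2864379882812, -148.09970092773438), (188.85792541503906, 140.078857421875), 89.19937133789062) 1.5568227205552507
150 ((516.2864379882812, -148.09970092773438), (188.85792541503906, 140.078857421875), 89.19937133789062) 1.5568227205552507
165 ((516.2864379882812, -148.09970092773438), (188.85792541503906, 140.078857421875), 89.19937133789062) 1.5568227205552507
```

>>> {"method": "jog_arm", "body": {
  "turn": [
    [0, 0, -0.18],
    [0, 0, -0.36],
    [0, 0, -0.54],
    [0, 0, -0.72],
    [0, 0, -0.9],
    [0, 0, -1.08],
    [0, 0, -1.26],
    [0, 0, -1.44],
    [0, 0, -1.62],
    [0, 0, -1.8],
    [0, 0, -1.98],
    [0, 0, -2.16],
    [0, 0, -2.223],
    [0, 0, -2.223]
  ],
  "translation": [
    [0.036, -0.027, 0.005],
    [0.073, -0.054, 0.01],
    [0.109, -0.08, 0.014],
    [0.146, -0.107, 0.019],
    [0.182, -0.134, 0.024],
    [0.218, -0.161, 0.029],
    [0.255, -0.188, 0.034],
    [0.291, -0.215, 0.039],
    [0.328, -0.241, 0.043],
    [0.364, -0.268, 0.048],
    [0.4, -0.295, 0.053],
    [0.437, -0.322, 0.058],
    [0.437, -0.322, 0.058],
    [0.437, -0.322, 0.058]
  ],
  "grip": [0, 0, 0, 0, 0, 0, 0, 0, 0, 0, 0, 0, 0, 0],
  "force": 45
}}

```text
clock: 3.95
tool_pos: [0.5082, -0.1567, 0.1996]
eef_rot: [0.301, 0.954, -0.0, -0.0]
contact_force: [-1.1, -1.2, -0.4]
opening: 1.005
finger_force: 0.0
```

>>> {"method": "jog_arm", "body": {
  "turn": [
    [0, 0, 0.02],
    [0, 0, 0.02],
    [0, 0, 0.02],
    [0, 0, 0.02],
    [0, 0, 0.02],
    [0, 0, 0.02],
    [0, 0, 0.02],
    [0, 0, 0.02],
    [0, 0, 0.02]
  ],
  "translation": [
    [0, 0, 0.04],
    [0, 0, 0.08],
    [0, 0, 0.11],
    [0, 0, 0.132],
    [0, 0, 0.132],
    [0, 0, 0.132],
    [0, 0, 0.132],
    [0, 0, 0.132],
    [0, 0, 0.132]
  ],
  "grip": [0, 0, 0, 0, 0.3, 0.5, 1, 1, 1],
  "force": 12
}}

```text
clock: 5.08
tool_pos: [0.5083, -0.157, 0.0681]
eef_rot: [0.311, 0.95, -0.0, 0.0]
contact_force: [-0.3, -0.1, 0.1]
opening: 0.459
finger_force: 0.8
```

```bash
python3 - <<'E'
from h import *
s=r.get_state(); print({k:np.round(s[k],3) for k in('clock','q','tool_pos','eef_rot','contact_force','moment','opening','finger_force')})
a=snap('top');b=snap('side')
f=lambda i,x,y,w,h:cv2.resize(i[y:y+h,x:x+w],(400,300),interpolation=cv2.INTER_CUBIC)
cv2.imwrite('pics/g1.png',np.hstack([f(a,302,190,88,66),f(b,239,222,80,60)])[:,:,::-1])
E
```

```text
{'clock': np.float64(5.075), 'q': array([ 0.51 ,  0.921, -0.503,  1.965,  0.924,  0.502,  0.268]), 'tool_pos': array([ 0.508, -0.157,  0.068]), 'eef_rot': array([ 0.311,  0.95 , -0.   ,  0.   ]), 'contact_force': array([-0.277, -0.139,  0.087]), 'moment': array([-0.123, -0.027, -0.   ]), 'opening': np.float64(0.459), 'finger_force': np.float64(0.8)}
```

View pics/g1.png

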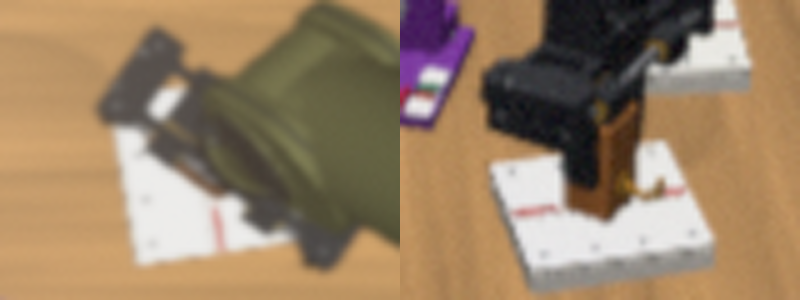

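The fingers are on the two plain faces at an opening of 40 mm. The crop shows the block held, with the brass hook free at (650,188). Now I firm the grip and turn clockwise to the red line.

>>> {"method": "jog_arm", "body": {
  "turn": [
    [0, 0, 0],
    [0, 0, 0],
    [0, 0, 0],
    [0, 0, 0.1],
    [0, 0, 0.2],
    [0, 0, 0.3],
    [0, 0, 0.4],
    [0, 0, 0.5],
    [0, 0, 0.6],
    [0, 0, 0.7],
    [0, 0, 0.805],
    [0, 0, 0.805],
    [0, 0, 0.805]
  ],
  "translation": [
    [0, 0, 0],
    [0, 0, 0],
    [0, 0, 0],
    [0, 0, 0],
    [0, 0, 0],
    [0, 0, 0],
    [0, 0, 0],
    [0, 0, 0],
    [0, 0, 0],
    [0, 0, 0],
    [0, 0, 0],
    [0, 0, 0],
    [0, 0, 0]
  ],
  "grip": [1, 1, 1, 1, 1, 1, 1, 1, 1, 1, 1, 1, 1],
  "force": 45
}}

```text
clock: 6.8
tool_pos: [0.5086, -0.1569, 0.0681]
eef_rot: [0.657, 0.754, 0.0, 0.001]
contact_force: [0.7, -0.4, 5.2]
opening: 0.449
finger_force: 45.0
```

```bash
python3 - <<'E'
from h import *
s=r.get_state(); print({k:np.round(s[k],3) for k in('clock','q','tool_pos','eef_rot','contact_force','moment','opening','finger_force')})
a=snap('top');b=snap('side')
f=lambda i,x,y,w,h:cv2.resize(i[y:y+h,x:x+w],(400,300),interpolation=cv2.INTER_CUBIC)
cv2.imwrite('pics/g2.png',np.hstack([f(a,302,190,88,66),f(b,239,222,80,60)])[:,:,::-1])
E
```

```text
{'clock': np.float64(6.8), 'q': array([ 0.396,  0.891, -0.307,  1.971,  0.681,  0.382, -0.309]), 'tool_pos': array([ 0.509, -0.157,  0.068]), 'eef_rot': array([0.657, 0.754, 0.   , 0.001]), 'contact_force': array([ 0.681, -0.388,  5.237]), 'moment': array([-0.052,  0.009, -0.035]), 'opening': np.float64(0.449), 'finger_force': np.float64(44.991)}
```

View pics/g2.png

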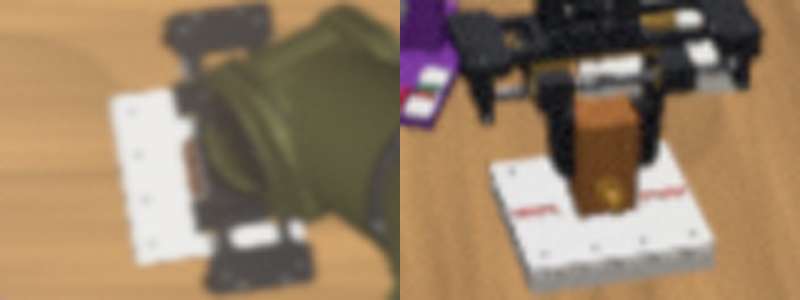

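The block has turned with the gripper, and its front edge runs along the red line (about (515,210) to (685,192) in the right panel). Lifting out, gently at first.

>>> {"method": "jog_arm", "body": {
  "turn": [
    [0, 0, 0],
    [0, 0, 0],
    [0, 0, 0],
    [0, 0, 0],
    [0, 0, 0],
    [0, 0, 0],
    [0, 0, 0]
  ],
  "translation": [
    [0, 0, -0.004],
    [0, 0, -0.008],
    [0, 0, -0.012],
    [0, 0, -0.016],
    [0, 0, -0.022],
    [0, 0, -0.03],
    [0, 0, -0.03]
  ],
  "grip": [1, 1, 1, 1, 1, 1, 1]
}}

```text
clock: 7.78
tool_pos: [0.5086, -0.157, 0.0985]
eef_rot: [0.658, 0.753, 0.0, 0.001]
contact_force: [0.3, -0.6, -2.0]
opening: 0.449
finger_force: 45.0
```

```bash
python3 - <<'E'
from h import *
s=r.get_state(); print({k:np.round(s[k],3) for k in('clock','tool_pos','eef_rot','contact_force','moment','opening','finger_force')})
a=snap('top');b=snap('side')
print([ (np.round(d['position'],3),d['p']) for c in('top','side') for d in models.place_of(c,'hook')],[ (np.round(d['position'],3),d['p']) for c in('top','side') for d in models.place_of(c,'hook_center')])
f=lambda i,x,y,w,h:cv2.resize(i[y:y+h,x:x+w],(400,300),interpolation=cv2.INTER_CUBIC)
cv2.imwrite('pics/g3.png',np.hstack([f(a,302,190,88,66),f(b,239,212,80,60)])[:,:,::-1])
E
```

```text
{'clock': np.float64(7.775), 'tool_pos': array([ 0.509, -0.157,  0.098]), 'eef_rot': array([0.658, 0.753, 0.   , 0.001]), 'contact_force': array([ 0.289, -0.63 , -2.036]), 'moment': array([-0.04 , -0.024, -0.02 ]), 'opening': np.float64(0.449), 'finger_force': np.float64(44.982)}
[(array([ 0.506, -0.154,  0.052]), 0.6), (array([ 0.51 , -0.155,  0.051]), 0.74)] [(array([ 0.51 , -0.154,  0.08 ]), 0.46), (array([ 0.506, -0.154,  0.084]), 0.89)]
```

View pics/g3.png

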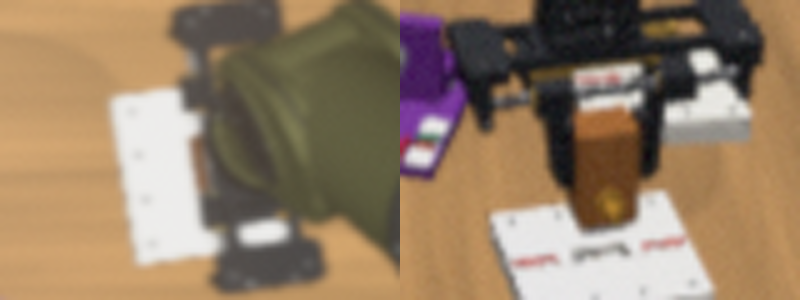

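The hook is clear of the tile: the foot is at about (600,228) in the right panel, the slot at (600,250), and two-view height of its underside is 0.051. Now I carry it over and refine the fence measurement meanwhile.

```bash
python3 - <<'E'
from fit import *
np.set_printoptions(precision=4,suppress=True)
L={}
for k in range(3):
    for c in('top','side'):
        snap(c)
        for n in('fence_hole','jig'):
            for d in models.place_of(c,n):
                p=np.array(d['position'])
                if np.hypot(p[0]-.49,p[1]-.23)<.03: L.setdefault((n,c),[]).append(p)
for k,v in L.items(): print(k,np.mean(v,0),np.std(v,0),len(v))
go([.475,.155,.14],1.35)
E
```

```text
('fence_hole', 'top') [0.4916 0.2304 0.0656] [0.0011 0.0002 0.0015] 3
('fence_hole', 'side') [0.4896 0.2283 0.0633] [0.0009 0.0015 0.0005] 3
('jig', 'side') [0.4898 0.2288 0.0003] [0.0012 0.0007 0.0007] 3
('jig', 'top') [0.4915 0.2293 0.0023] [0.0019 0.0008 0.0008] 2
trans [ 0.3135  0.0088 -0.0423] turn [0.     0.0001 0.3548]
```

>>> {"method": "jog_arm", "body": {
  "turn": [
    [0, 0, 0],
    [0, 0, 0.06],
    [0, 0, 0.12],
    [0, 0, 0.18],
    [0, 0, 0.24],
    [0, 0, 0.3],
    [0, 0, 0.357],
    [0, 0, 0.357],
    [0, 0, 0.357],
    [0, 0, 0.357]
  ],
  "translation": [
    [0, 0, -0.042],
    [0.045, 0.001, -0.042],
    [0.09, 0.003, -0.042],
    [0.135, 0.004, -0.042],
    [0.18, 0.005, -0.042],
    [0.225, 0.006, -0.042],
    [0.27, 0.008, -0.042],
    [0.3, 0.009, -0.042],
    [0.313, 0.009, -0.042],
    [0.313, 0.009, -0.042]
  ],
  "grip": [1, 1, 1, 1, 1, 1, 1, 1, 1, 1]
}}

```text
clock: 10.22
tool_pos: [0.4751, 0.1546, 0.1397]
eef_rot: [0.781, 0.624, -0.0, 0.0]
contact_force: [0.1, -0.2, -1.6]
opening: 0.452
finger_force: 45.0
```

```bash
python3 - <<'E'
from h import *
s=r.get_state(); print({k:np.round(s[k],3) for k in('clock','q','tool_pos','eef_rot','contact_force','moment','opening','finger_force')}, 2*np.arctan2(s['eef_rot'][1],s['eef_rot'][0]))
a=snap('top');b=snap('side')
for n in('hook','hook_center','hook_pilot','fence_hole'): print(n,[ (c,np.round(d['position'],3),d['p']) for c in('top','side') for d in models.place_of(c,n)])
f=lambda i,x,y,w,h:cv2.resize(i[y:y+h,x:x+w],(400,300),interpolation=cv2.INTER_CUBIC)
cv2.imwrite('pics/g4.png',np.hstack([f(a,170,185,112,84),f(b,216,161,112,84)])[:,:,::-1])
u=np.array([np.cos(1.347),np.sin(1.347)]); h=np.array([.491,.230])
for d in(.02,.0): go([*(h-u*(.017+d+.001)),.088],1.347)
E
```

```text
{'clock': np.float64(10.225), 'q': array([-0.27 ,  0.729, -0.222,  2.042,  0.379,  0.409, -1.009]), 'tool_pos': array([0.475, 0.155, 0.14 ]), 'eef_rot': array([ 0.781,  0.624, -0.   ,  0.   ]), 'contact_force': array([ 0.117, -0.231, -1.627]), 'moment': array([-0.098,  0.022,  0.031]), 'opening': np.float64(0.452), 'finger_force': np.float64(44.982)} 1.3488313903488263
hook [('side', array([0.479, 0.157, 0.091]), 0.65), ('side', array([0.489, 0.226, 0.064]), 0.29)]
hook_center [('side', array([0.474, 0.159, 0.127]), 0.47)]
hook_pilot [('side', array([0.482, 0.17 , 0.111]), 0.51)]
fence_hole [('top', array([0.492, 0.231, 0.065]), 0.68), ('top', array([ 0.49,  0.23, -0.  ]), 0.24), ('side', array([0.49 , 0.227, 0.066]), 0.8), ('side', array([ 0.32 , -0.012,  0.063]), 0.67)]
trans [ 0.0395 -0.0015  0.0517] turn [0.     0.0002 0.0002]
trans [ 0.0595 -0.0015  0.0517] turn [0.     0.0002 0.0002]
```

View pics/g4.png

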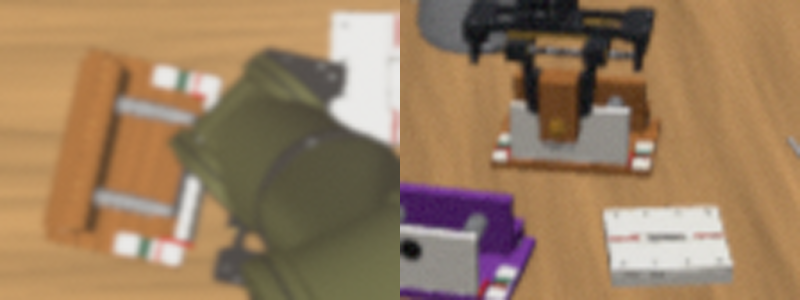

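The block is in front of the oak fence: gripper at about (560,100) in the right panel, the pale plate below it, and the purple jig clear at the lower left. Lowering to 20 mm off the face.

>>> {"method": "jog_arm", "body": {
  "turn": [
    [0, 0, 0],
    [0, 0, 0],
    [0, 0, 0],
    [0, 0, 0],
    [0, 0, 0]
  ],
  "translation": [
    [0, -0.0015, 0.025],
    [0.02, -0.0015, 0.052],
    [0.0395, -0.0015, 0.052],
    [0.0395, -0.0015, 0.052],
    [0.0395, -0.0015, 0.052]
  ],
  "grip": [1, 1, 1, 1, 1]
}}

```text
clock: 11.35
tool_pos: [0.4828, 0.1928, 0.0886]
eef_rot: [0.781, 0.624, 0.0, 0.0]
contact_force: [-0.0, -0.3, -1.0]
opening: 0.449
finger_force: 45.0
```

```bash
cat > st.py <<'E'
from h import *
s=r.get_state(); q=s['eef_rot']; t=2*np.arctan2(q[1],q[0]); u=np.array([np.cos(1.347),np.sin(1.347),0]); w=np.array([-u[1],u[0],0])
h=np.array([.491,.230,.105]); e=s['tool_pos']-h
print(s['clock'],'tcp',np.round(s['tool_pos'],4),'t',round(t,4),'back face past rest',round(e@u+.017,4),'lat',round(e@w,4),'F',np.round(s['contact_force'],2),'Fu',round(s['contact_force']@u,2),'Fw',round(s['contact_force']@w,2),'M',np.round(s['moment'],3),'open',round(s['opening'],3))
E
python3 st.py; python3 -c "
from h import *
for n in('hook','hook_center','hook_pilot','fence_hole'): 
  pass
snap('side');snap('top')
for n in('hook','hook_center','hook_pilot','fence_hole'): print(n,[(c,np.round(d['position'],3),d['p']) for c in('top','side') for d in models.place_of(c,n)])
"
```

```text
11.35 tcp [0.4828 0.1928 0.0886] t 1.3475 back face past rest -0.0211 lat -0.0002 F [-0.03 -0.3  -0.98] Fu -0.3 Fw -0.04 M [-0.085 -0.103 -0.013] open 0.449
hook [('side', array([0.485, 0.195, 0.041]), 0.68)]
hook_center [('side', array([0.48 , 0.196, 0.074]), 0.48)]
hook_pilot [('top', array([ 0.457, -0.439,  0.004]), 0.64), ('side', array([0.488, 0.21 , 0.062]), 0.72), ('side', array([0.484, 0.196, 0.074]), 0.3)]
fence_hole [('top', array([ 0.319, -0.012,  0.064]), 0.53), ('top', array([0.755, 0.005, 0.002]), 0.26), ('side', array([0.492, 0.226, 0.063]), 0.79), ('side', array([ 0.32 , -0.013,  0.063]), 0.58)]
```

Now I advance slowly to find contact.

>>> {"method": "jog_arm", "body": {
  "turn": [
    [0, 0, 0],
    [0, 0, 0],
    [0, 0, 0],
    [0, 0, 0],
    [0, 0, 0],
    [0, 0, 0],
    [0, 0, 0]
  ],
  "translation": [
    [0.006, 0, 0],
    [0.012, 0, 0],
    [0.017, 0, 0],
    [0.021, 0, 0],
    [0.025, 0, 0],
    [0.025, 0, 0],
    [0.025, 0, 0]
  ],
  "grip": [1, 1, 1, 1, 1, 1, 1]
}}

```text
clock: 12.72
tool_pos: [0.4877, 0.2169, 0.0876]
eef_rot: [0.782, 0.624, -0.001, 0.0]
contact_force: [-0.6, -3.1, -1.1]
opening: 0.448
finger_force: 45.0
```

```bash
python3 st.py
```

```text
12.725 tcp [0.4877 0.2169 0.0876] t 1.3474 back face past rest 0.0034 lat 0.0003 F [-0.57 -3.05 -1.06] Fu -3.1 Fw -0.12 M [-0.647  0.095  0.033] open 0.448
```

>>> {"method": "jog_arm", "body": {
  "turn": [
    [0, 0, 0],
    [0, 0, 0],
    [0, 0, 0],
    [0, 0, 0],
    [0, 0, 0],
    [0, 0, 0]
  ],
  "translation": [
    [0.002, 0, 0],
    [0.004, 0, 0],
    [0.006, 0, 0],
    [0.0085, 0, 0],
    [0.0085, 0, 0],
    [0.0085, 0, 0]
  ],
  "grip": [1, 1, 1, 1, 1, 1]
}}

```text
clock: 13.48
tool_pos: [0.4893, 0.2238, 0.0876]
eef_rot: [0.782, 0.624, -0.002, 0.001]
contact_force: [-1.2, -7.1, 2.0]
opening: 0.448
finger_force: 45.0
```

```bash
python3 st.py; python3 - <<'E'
from fit import *
M=[]
for k in range(3):
    a=snap('top');b=snap('side'); s=r.get_state(); M.append(np.r_[s['contact_force'],s['moment']])
print(np.round(np.mean(M,0),3),np.round(np.std(M,0),3))
for n in('hook','hook_center','hook_pilot','fence_hole'): print(n,[(c,np.round(d['position'],3),round(d['p'],2)) for c in('top','side') for d in models.place_of(c,n) if d['position'][1]>.15])
f=lambda i,x,y,w,h:cv2.resize(i[y:y+h,x:x+w],(400,300),interpolation=cv2.INTER_CUBIC)
cv2.imwrite('pics/g5.png',np.vstack([np.hstack([f(a,178,190,80,60),f(b,230,166,64,48)]),np.hstack([f(a,192,195,32,24),f(a,192,238,32,24)])])[:,:,::-1])
E
```

```text
13.475 tcp [0.4893 0.2238 0.0876] t 1.3466 back face past rest 0.0106 lat 0.0003 F [-1.21 -7.09  2.  ] Fu -7.18 Fw -0.4 M [-1.408  0.27   0.044] open 0.448
[-1.201 -7.004  1.271 -1.398  0.284  0.103] [0.185 0.522 0.421 0.014 0.007 0.025]
hook [('side', array([0.49 , 0.226, 0.041]), 0.65)]
hook_center [('side', array([0.487, 0.225, 0.072]), 0.77), ('side', array([ 0.414,  0.629, -0.   ]), 0.57)]
hook_pilot [('side', array([0.494, 0.242, 0.061]), 0.7)]
fence_hole [('side', array([0.493, 0.239, 0.064]), 0.72), ('side', array([ 0.492,  0.229, -0.   ]), 0.32)]
```

View pics/g5.png

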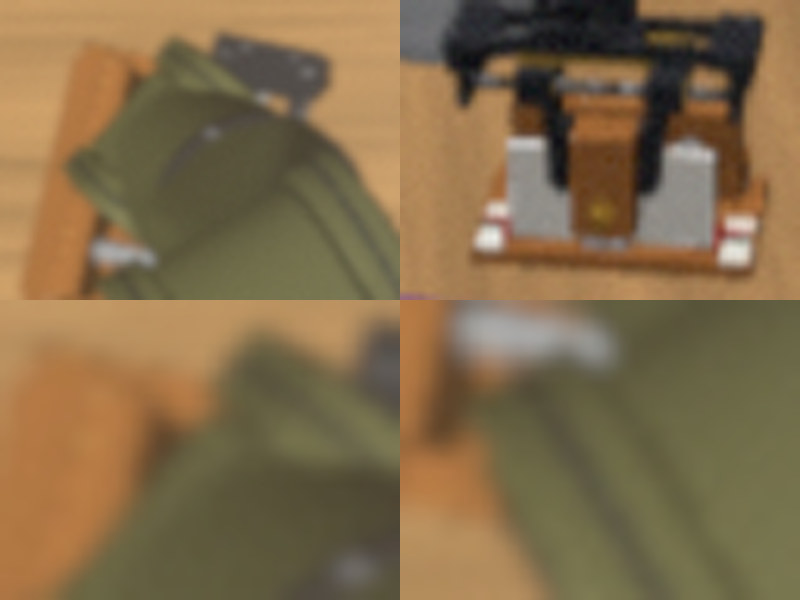

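Right panel: block upright in front of the plate, hole hidden behind it, red pointers at (490,228) and (735,230) over the band. Force is about 6.8 N, and a small moment suggests the fence yaw is slightly larger than mine. I trim yaw and push.

>>> {"method": "jog_arm", "body": {
  "turn": [
    [0, 0, -0.003],
    [0, 0, -0.007],
    [0, 0, -0.007],
    [0, 0, -0.007],
    [0, 0, -0.007],
    [0, 0, -0.007]
  ],
  "translation": [
    [0.001, 0, 0],
    [0.0022, 0, 0],
    [0.0022, 0, 0],
    [0.0022, 0, 0],
    [0.0022, 0, 0],
    [0.0022, 0, 0]
  ],
  "grip": [1, 1, 1, 1, 1, 1],
  "force": 57
}}

```text
clock: 14.92
tool_pos: [0.4897, 0.2253, 0.0876]
eef_rot: [0.78, 0.626, -0.002, 0.001]
contact_force: [-2.2, -7.3, 1.8]
opening: 0.45
finger_force: 57.0
```

```bash
python3 st.py; python3 - <<'E'
from fit import *
M=[];H={}
for k in range(6):
    a=snap('side'); s=r.get_state(); M.append(np.r_[s['contact_force'],s['moment']])
    for n in('hook','hook_center','hook_pilot','fence_hole'):
        for d in models.place_of('side',n):
            p=np.array(d['position'])
            if np.hypot(*(p[:2]-[.49,.235]))<.03: H.setdefault(n,[]).append(p)
print(np.round(np.mean(M,0),3),np.round(np.std(M,0),3)); print({k:(np.round(np.mean(v,0),4),len(v)) for k,v in H.items()})
print(r.get_state()['eef_rot'])
E
```

```text
14.925 tcp [0.4897 0.2253 0.0876] t 1.3524 back face past rest 0.0121 lat 0.0002 F [-2.23 -7.25  1.83] Fu -7.57 Fw 0.57 M [-1.583  0.234 -0.08 ] open 0.45
[-2.069 -7.843  2.532 -1.585  0.259 -0.111] [0.451 0.345 0.569 0.019 0.036 0.023]
{'hook': (array([0.4909, 0.2281, 0.0403]), 6), 'hook_center': (array([0.4892, 0.2285, 0.0716]), 6), 'hook_pilot': (array([0.4952, 0.2421, 0.0615]), 6), 'fence_hole': (array([0.4935, 0.2404, 0.0652]), 6)}
[ 0.77997078  0.62581026 -0.00238674  0.00118536]
```

>>> {"method": "jog_arm", "body": {
  "turn": [
    [0, 0, 0.002],
    [0, 0, 0.0035],
    [0, 0, 0.0035],
    [0, 0, 0.0035],
    [0, 0, 0.0035],
    [0, 0, 0.0035],
    [0, 0, 0.0035],
    [0, 0, 0.0035]
  ],
  "translation": [
    [0, 0, 0],
    [0, 0, 0],
    [0, 0, 0],
    [0, 0, 0],
    [0, 0, 0],
    [0, 0, 0],
    [0, 0, 0],
    [0, 0, 0]
  ],
  "grip": [1, 1, 1, 1, 1, 1, 1, 1]
}}

```text
clock: 17.42
tool_pos: [0.4896, 0.2254, 0.0876]
eef_rot: [0.781, 0.625, -0.002, 0.001]
contact_force: [-2.0, -7.9, 3.0]
opening: 0.45
finger_force: 57.0
```

```bash
python3 st.py; python3 - <<'E'
from h import *
M=[]
for k in range(6):
    b=snap('side'); s=r.get_state(); M.append(np.r_[s['contact_force'],s['moment']])
print(np.round(np.mean(M,0),3))
cv2.imwrite('pics/g6.png',cv2.resize(b[160:220,225:305],(800,600),interpolation=cv2.INTER_CUBIC)[:,:,::-1])
E
```

```text
17.425 tcp [0.4896 0.2254 0.0876] t 1.3493 back face past rest 0.0122 lat 0.0003 F [-1.99 -7.93  2.96] Fu -8.18 Fw 0.18 M [-1.565  0.275 -0.066] open 0.45
[-2.029 -8.196  2.299 -1.59   0.334 -0.023]
```

View pics/g6.png

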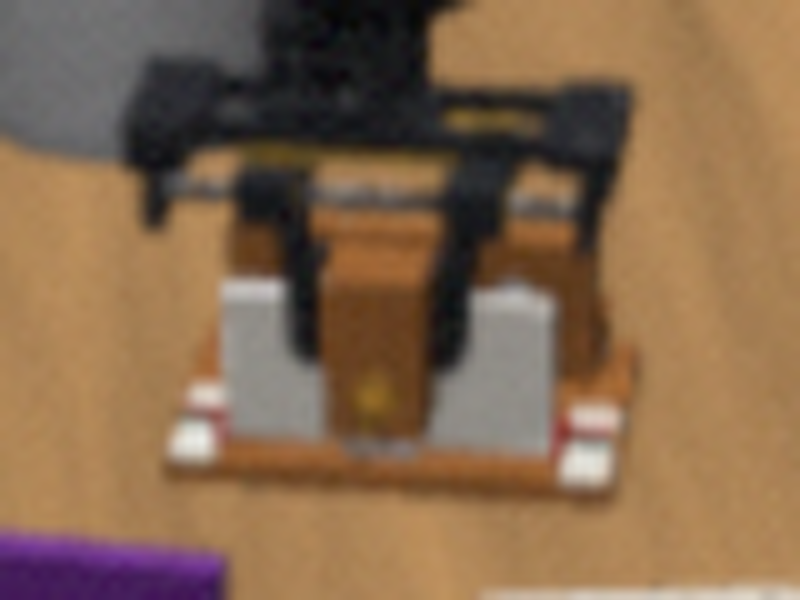

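The picture shows the block square in front of the plate. Its offset from plate centre (377 vs 388 px) matches the expected parallax of 4.5 mm. Both red pointers lie in the band (208,408 and 592,430), the push is about 8 N, and the yaw moment is near zero. I'm handing the job in.

```bash
python3 -c "
from plant import r
print(r.finish_job())"
```

```text
the job is handed in; nothing more can be done
None
```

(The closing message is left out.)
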